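Pack the fired glass slabs into the stacking trays

ROBOT

A 6-joint arm with a two-finger parallel gripper is mounted at the origin on the work surface. World frame = base frame: x ahead of the robot, y to its left, z up, the work surface at z = 0. Lengths are in m, angles in rad, forces in N, time in s.
With the tool pointing down it reaches from about 0.35 to 0.775 m from the base axis. Payload 7.3 kg.
Tool frame: the origin (TCP) lies where the fingers leave the gripper's body, on its centre line; the fingertips stand 66 mm ahead of it and the grasp point (between the pads) lies 47 mm ahead of it (robot.tips_ahead is the distance from the TCP to the fingertips, in m); z points along the fingers, y is the line along which they close (so a half turn about z gives the same grasp; the last joint's range is limited). The gripper opens to 92 mm and grips with 3 to 60 N. Pads are 19 mm wide; open, the fingers measure 130 mm over their backs; the gripper's body (75 mm by 190 mm) begins 47 mm behind the grasp point.
Start: joints at [-1.495, 0.342, 1.524, -0, 1.275, -0.146], TCP at [0.116, -0.512, 0.292] pointing down, gripper open.
Joint ranges: [-2.53, 2.53], [-0.77, 2.02], [0.04, 2.7], [-1, 4.14], [0.28, 2.66], [-3.11, 3.11]. Speed limits (rad/s): [2.57, 2.57, 3.14, 3.14, 3.14, 3.14].

INTERFACE

Orientations are given as [roll, pitch, yaw] about the fixed x, y, z axes, in that order (R = Rz(yaw) Ry(pitch) Rx(roll)).
In Python, from cell import robot gives the robot as it stands.
- The arm moves only by the shell command python3 -m inch 'ROWS' [FORCE]. ROWS is a JSON object of lists of equal length, an entry for each row: "travel": the shift along the tool's x, y, z in mm, a list of three; "turn": the turn about the tool's z in units of 5 degrees (1.0 is 5 degrees); "claw": the closure, from -1 (fully open) to 1 (shut). A call has 1 to 12 rows; each row is the pose to reach, as a shift and turn from the pose commanded when the call began, along the tool's axes at that moment; what a row does not reach only later rows make up. A row lasts 1/10 s, in which the tool goes at most 50 mm and 8.59 degrees, less where a joint would pass 70% of its speed; a pose out of reach is approached as far as the arm can. A call with a gripper value outside its range is refused whole. The fingers move at their own pace and stop on an object; FORCE is the grip in N (left out, the last holds). Time passes only in rows, so rows that repeat a pose let the fingers close. It gives the time, the measured TCP pose, the force, the opening and the grip force at its end, in the units of the state.
- robot.observe(): the state, without advancing time (a new reading comes with each control period).
- robot.read_camera(name): name is "scene" or "top" or "wrist"; returns a dict with "pixels" (480x640x3 uint8, red, green, blue), "fx", "fy", "cx", "cy" (pixels), "k1" (the pictures are not rectified: a ray, as slopes to the right and down, at radius r is drawn at 1 + k1 r^2 times it, then the intrinsics apply), "cam_to_world" (4x4, takes a point from camera to world coordinates). Camera axes: x right, y down, z forward; pixel columns grow to the right and rows downward; lengths in m; the calibration is good to about 2 mm. A picture is of the moment at which its call begins. There is no depth.
- robot.hand_in(): hands the job in; it is judged then, once.
The state is a dict: "time": time; "qpos": joint angles; "qvel": joint speeds; "joint_efforts": joint torques, N m; "tool_pos": TCP position; "tool_rot": TCP orientation; "contact_force": force on the tool from outside, world axes, zero at the start; "torque": the same for the moment, N m; "opening": finger opening in m; "grip_force": force on a finger pad.
Only numpy, scipy, OpenCV 4.12 (cv2) and the standard library are available. Lean on these libraries where they do the work, as an engineer would, in place of code of your own. Each camera call takes 0.05 s, during which the arm holds its last target. There are 200 camera calls.

TASK

Pack the cooled glass slabs: take the grey lid off the white tray and set it by on the bench, then draw every slab out of its slot in the wooden rack by its top edge and stand each upright in a cell of its own in the blue or white tray, any cell. When all are in, stack the white tray on the blue one and put the lid back on top, orange ends together and every lug fully home in its notch, the stack standing on the bench. Do not tip any slab over, and leave the other things on the bench where they are.

Things in the scene. Friction and masses are not known exactly. Their poses are not given: they have to be found in the camera images.
- slab1_mid (a point): centre of fused-glass slab 1, banded red and orange, a plate 12 thick (its x) x 80 wide (its y) x 84 tall (its z); this point is half-way up, 42 above its lower edge. About 200 g. It starts upright in a slot of the rack; absent in some runs
- slab2_mid (a point): centre of fused-glass slab 2, banded teal and white, a plate 12 thick (its x) x 80 wide (its y) x 84 tall (its z); this point is half-way up, 42 above its lower edge. About 200 g. It starts upright in a slot of the rack; absent in some runs
- slab3_mid (a point): centre of fused-glass slab 3, banded black and white, a plate 12 thick (its x) x 80 wide (its y) x 84 tall (its z); this point is half-way up, 42 above its lower edge. About 200 g. It starts upright in a slot of the rack; absent in some runs
- slab4_mid (a point): centre of fused-glass slab 4, banded green and yellow, a plate 12 thick (its x) x 80 wide (its y) x 84 tall (its z); this point is half-way up, 42 above its lower edge. About 200 g. It starts upright in a slot of the rack; absent in some runs
- rack: wooden rack fixed to the bench, 258 (x) x 102 (y) x 58 high; origin under its centre. Four slots at x = -93, -31, 31, 93 take a slab each, thickness along x. Slots are 48 deep, floor 10 above the bench: the top 36 of a slab stands proud, top edge 94 above the bench. Slabs stand 50 apart: open the fingers part way
- rack_slot (a point): mouth of the rack's slot at its x = -93. In every slot a felted sprung cheek presses the slab with about 4 N against the opposite face, so that drawing it straight up takes roughly 8 to 13 N
- blue_mid (a point): centre (half-way up) of the loose blue tray, the lower one: open box 200 long (its x) x 100 wide (its y) x 102 high, lug tips 51 below this point, rim 51 above. Walls 5 thick, inner floor 14 above the lug tips; 0.36 kg empty. Between its two cells, in the middle, stands a carrying handle 14 thick (x) x 60 wide (y), top 47 above this point
- blue_front (a point): orange tab on the blue tray's +x end, 55 above the lug tips. Six lugs 8 tall under the walls: 40 wide under both ends, 18 long under both long sides at x = -64 and +48; the rim has notches above them, 9 deep, 6 wider than the lugs. Parts fit only with orange ends together; fully home, a tray stands 94 above the one below
- blue_cell1 (a point): cell 1 of the blue tray: middle of its floor, at the tray's x = -50. A space 20 long (x) x 90 wide (y) between two ribs 36 high, for one slab, thickness along x. The rim is 88 above this point, so a slab stands 4 below it. End wall 45 from here, handle 43: open the fingers only part way
- blue_cell2 (a point): cell 2 of the blue tray: middle of its floor, at the tray's x = +50. A space 20 long (x) x 90 wide (y) between two ribs 36 high, for one slab, thickness along x. The rim is 88 above this point, so a slab stands 4 below it. End wall 45 from here, handle 43: open the fingers only part way
- white_mid (a point): centre (half-way up) of the loose white tray, the upper one: open box 200 long (its x) x 100 wide (its y) x 102 high, lug tips 51 below this point, rim 51 above. Walls 5 thick, inner floor 14 above the lug tips; 0.36 kg empty. Between its two cells, in the middle, stands a carrying handle 14 thick (x) x 60 wide (y), top 47 above this point
- white_front (a point): orange tab on the white tray's +x end, 55 above the lug tips. Six lugs 8 tall under the walls: 40 wide under both ends, 18 long under both long sides at x = -64 and +48; the rim has notches above them, 9 deep, 6 wider than the lugs. Parts fit only with orange ends together; fully home, a tray stands 94 above the one below
- white_cell1 (a point): cell 1 of the white tray: middle of its floor, at the tray's x = -50. A space 20 long (x) x 90 wide (y) between two ribs 36 high, for one slab, thickness along x. The rim is 88 above this point, so a slab stands 4 below it. End wall 45 from here, handle 43: open the fingers only part way
- white_cell2 (a point): cell 2 of the white tray: middle of its floor, at the tray's x = +50. A space 20 long (x) x 90 wide (y) between two ribs 36 high, for one slab, thickness along x. The rim is 88 above this point, so a slab stands 4 below it. End wall 45 from here, handle 43: open the fingers only part way
- lid_grip (a point): on the grip of the loose grey lid, which starts seated on the white tray; 15 below the grip's top, 40 above the lug tips. Lid 200 x 100 x 7 with the trays' six lugs, 8 tall, below and an orange tab at its +x end; black grip in the middle, 14 thick (x) x 46 wide (y) x 40 tall. 0.2 kg. Fully home on a tray this point is 83 above that tray's _mid point. Trays start within 0.4 rad of one another in yaw
- red_jar: jar of red glass frit, white cap, 68 across x 105 high, not part of the job; origin under its middle
- grey_jar: jar of grey frit, metal cap, 80 across x 125 high, not part of the job; origin under its middle
- cup: small paper cup, 66 across x 75 high, not part of the job; origin under its middle
- dish_a: slumped black-and-white glass dish, about 130 x 112 x 20, not part of the job; origin under its middle
- dish_b: another slumped black-and-white glass dish, about 130 x 112 x 20, not part of the job; origin under its middle
- pliers: red-handled glass pliers, about 170 long, 18 high, not part of the job; origin under its middle
- jar_cap: white jar cap lying flat, 66 across x 14 high, not part of the job; origin under its middle

How it is judged:
On the way, in this order (a step that is already met when the one before it is completed fails the run):
1. the lid is off the white tray (distance between lid_grip and white_mid above 0.13 m), for 0.2 s.
2. every slab stands in a cell of a tray (((x of slab1_mid in the frame of blue_cell1 between -0.016 and 0.016 m and y of slab1_mid in the frame of blue_cell1 between -0.012 and 0.012 m and z of slab1_mid in the frame of blue_cell1 between 0.034 and 0.05 m) or (x of slab1_mid in the frame of blue_cell2 between -0.016 and 0.016 m and y of slab1_mid in the frame of blue_cell2 between -0.012 and 0.012 m and z of slab1_mid in the frame of blue_cell2 between 0.034 and 0.05 m) or (x of slab1_mid in the frame of white_cell1 between -0.016 and 0.016 m and y of slab1_mid in the frame of white_cell1 between -0.012 and 0.012 m and z of slab1_mid in the frame of white_cell1 between 0.034 and 0.05 m) or (x of slab1_mid in the frame of white_cell2 between -0.016 and 0.016 m and y of slab1_mid in the frame of white_cell2 between -0.012 and 0.012 m and z of slab1_mid in the frame of white_cell2 between 0.034 and 0.05 m)) and ((x of slab2_mid in the frame of blue_cell1 between -0.016 and 0.016 m and y of slab2_mid in the frame of blue_cell1 between -0.012 and 0.012 m and z of slab2_mid in the frame of blue_cell1 between 0.034 and 0.05 m) or (x of slab2_mid in the frame of blue_cell2 between -0.016 and 0.016 m and y of slab2_mid in the frame of blue_cell2 between -0.012 and 0.012 m and z of slab2_mid in the frame of blue_cell2 between 0.034 and 0.05 m) or (x of slab2_mid in the frame of white_cell1 between -0.016 and 0.016 m and y of slab2_mid in the frame of white_cell1 between -0.012 and 0.012 m and z of slab2_mid in the frame of white_cell1 between 0.034 and 0.05 m) or (x of slab2_mid in the frame of white_cell2 between -0.016 and 0.016 m and y of slab2_mid in the frame of white_cell2 between -0.012 and 0.012 m and z of slab2_mid in the frame of white_cell2 between 0.034 and 0.05 m)) and ((x of slab3_mid in the frame of blue_cell1 between -0.016 and 0.016 m and y of slab3_mid in the frame of blue_cell1 between -0.012 and 0.012 m and z of slab3_mid in the frame of blue_cell1 between 0.034 and 0.05 m) or (x of slab3_mid in the frame of blue_cell2 between -0.016 and 0.016 m and y of slab3_mid in the frame of blue_cell2 between -0.012 and 0.012 m and z of slab3_mid in the frame of blue_cell2 between 0.034 and 0.05 m) or (x of slab3_mid in the frame of white_cell1 between -0.016 and 0.016 m and y of slab3_mid in the frame of white_cell1 between -0.012 and 0.012 m and z of slab3_mid in the frame of white_cell1 between 0.034 and 0.05 m) or (x of slab3_mid in the frame of white_cell2 between -0.016 and 0.016 m and y of slab3_mid in the frame of white_cell2 between -0.012 and 0.012 m and z of slab3_mid in the frame of white_cell2 between 0.034 and 0.05 m)) and ((x of slab4_mid in the frame of blue_cell1 between -0.016 and 0.016 m and y of slab4_mid in the frame of blue_cell1 between -0.012 and 0.012 m and z of slab4_mid in the frame of blue_cell1 between 0.034 and 0.05 m) or (x of slab4_mid in the frame of blue_cell2 between -0.016 and 0.016 m and y of slab4_mid in the frame of blue_cell2 between -0.012 and 0.012 m and z of slab4_mid in the frame of blue_cell2 between 0.034 and 0.05 m) or (x of slab4_mid in the frame of white_cell1 between -0.016 and 0.016 m and y of slab4_mid in the frame of white_cell1 between -0.012 and 0.012 m and z of slab4_mid in the frame of white_cell1 between 0.034 and 0.05 m) or (x of slab4_mid in the frame of white_cell2 between -0.016 and 0.016 m and y of slab4_mid in the frame of white_cell2 between -0.012 and 0.012 m and z of slab4_mid in the frame of white_cell2 between 0.034 and 0.05 m))), for 0.2 s.
3. the white tray is home on the blue tray (x of white_mid in the frame of blue_mid between -0.006 and 0.006 m and y of white_mid in the frame of blue_mid between -0.006 and 0.006 m and z of white_mid in the frame of blue_mid between 0.09 and 0.0975 m and angle between the x axis of white_mid and the x axis of blue_mid, either way round below 0.08 rad), for 0.2 s.
At the end, for the whole second after the job is handed in: Each slab present stands in a tray cell (centre within 16 mm along, 12 mm across and 8 mm of its standing height); blue tray level on the bench, white tray home on it and lid home on white, each within 6 mm sideways, 0.08 rad in yaw and 4 mm of seated height (all of step 2 and all of step 3 and height (world z) of blue_mid between 0.046 and 0.056 m and angle between blue_mid's own z axis and vertical below 0.06 rad and x of lid_grip in the frame of white_mid between -0.006 and 0.006 m and y of lid_grip in the frame of white_mid between -0.006 and 0.006 m and z of lid_grip in the frame of white_mid between 0.079 and 0.0865 m and angle between the x axis of lid_grip and the x axis of white_mid, either way round below 0.08 rad); the robot touches nothing.
It fails at once if a glass slab is tipped over (more than 50 degrees from upright) (angle between any of slab1_mid, slab2_mid, slab3_mid, slab4_mid's own z axis and vertical above 0.87 rad).
It fails at once if another thing on the bench is moved more than 40 mm (distance of any of red_jar, grey_jar, cup, dish_a, dish_b, pliers, jar_cap from where it was at the start of the episode above 0.04 m).
Of slab1, slab2, slab3, slab4 only 3 to 4 are there at a start; the rules pass over those that are not, and their reading is None.
At some moment in a run one of blue, white, lid may be knocked a few centimetres aside while the robot is not near it.
It also fails if it takes over 210 s, if anything falls off the work surface, if the arm or the gripper's body presses on something with over 40 N, if the wrist force passes 120 N, or if a joint passes its speed limit or range.

## Working session

There is one attempt and no reset: what is moved stays moved. The work goes in short steps, Python scripts to look and compute and a shell command to move; the robot and the scene stay as the last step left them, time stands still between calls to the robot, and variables do not carry over. Pictures are saved under pics/ and viewed, at most 14 in all, crops included, and the job is handed in when it is done.

```bash
ls; mkdir -p pics; cat > h.py <<'E'
import numpy as np, cv2
from cell import robot
from scipy.spatial.transform import Rotation as Rn
def cam(n):
    c=robot.read_camera(n); c['pixels']=np.asarray(c['pixels']); return c
def save(c,name): cv2.imwrite(f'pics/{name}.png',c['pixels'][:,:,::-1])
def ray(c,u,v):
    K=np.array([[c['fx'],0,c['cx']],[0,c['fy'],c['cy']],[0,0,1.]])
    p=cv2.undistortPoints(np.array([[[u,v]]],float),K,np.array([c['k1'],0,0,0,0.]))[0,0]
    T=np.array(c['cam_to_world']); return T[:3,3],T[:3,:3]@np.array([p[0],p[1],1])
def onz(c,u,v,z):
    o,d=ray(c,u,v); return o+d*(z-o[2])/d[2]
def proj(c,P):
    T=np.linalg.inv(np.array(c['cam_to_world'])); q=T[:3,:3]@np.array(P,float)+T[:3,3]
    x,y=q[:2]/q[2]; s=1+c['k1']*(x*x+y*y); return c['fx']*x*s+c['cx'],c['fy']*y*s+c['cy']
def st():
    s=robot.observe(); R=Rn.from_euler('xyz',s['tool_rot']).as_matrix(); return s,R
E
python3 - <<'E'
from h import *
for n in('scene','top','wrist'):
    c=cam(n); save(c,n+'0'); print(n,c['fx'],c['k1'],np.round(c['cam_to_world'],3).tolist())
s,R=st(); print(s); print(R.round(3))
E
```

```text
pics
scene 513.5890452344715 -0.03656089340358629 [[-0.225, 0.849, -0.478, 1.196], [0.974, 0.189, -0.123, 0.206], [-0.014, -0.493, -0.87, 1.178], [0.0, 0.0, 0.0, 1.0]]
top 448.2743074373667 -0.019688165978934535 [[0.014, -0.989, 0.149, 0.383], [-1.0, -0.012, 0.01, 0.019], [-0.008, -0.149, -0.989, 1.408], [0.0, 0.0, 0.0, 1.0]]
wrist 354.42752975586063 -0.013145921390588853 [[0.22, -0.946, -0.238, 0.18], [-0.975, -0.214, -0.053, -0.497], [-0.001, 0.244, -0.97, 0.385], [0.0, 0.0, 0.0, 1.0]]
{'time': 0.15, 'qpos': array([-1.49500247e+00,  3.42568221e-01,  1.52476457e+00,  3.61466553e-05,
        1.27542894e+00, -1.45948116e-01]), 'qvel': array([ 0.00095942, -0.00322189, -0.0022127 ,  0.00041301, -0.00052829,
        0.00062812]), 'joint_efforts': array([ 1.38768977e-03, -4.31468511e+01, -2.44354177e+01,  7.18265190e-02,
        5.37387142e-02, -8.30439444e-05]), 'tool_pos': array([ 0.11550275, -0.51190894,  0.29171323]), 'tool_rot': array([-3.14044103e+00, -2.04221168e-04,  2.21731309e-01]), 'contact_force': array([ 0.24998443, -0.4770202 ,  1.08735026]), 'torque': array([-0.03481528,  0.0359986 ,  0.04919175]), 'grip_force': 0.0, 'opening': 0.09187098658583082}
[[ 0.976  0.22  -0.   ]
 [ 0.22  -0.976  0.001]
 [ 0.    -0.001 -1.   ]]
```

View pics/top0.png

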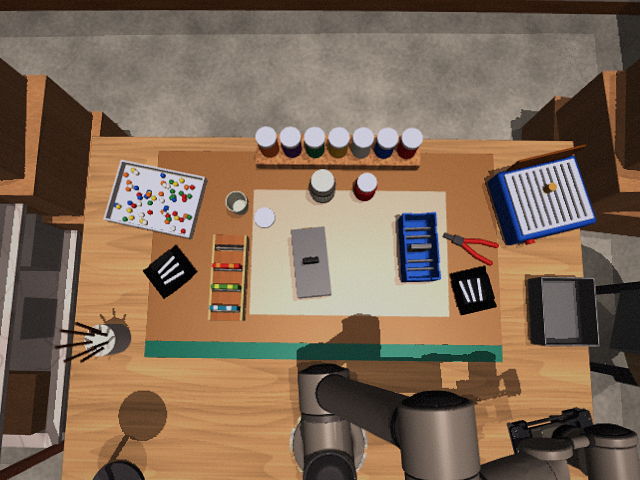

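View pics/scene0.png

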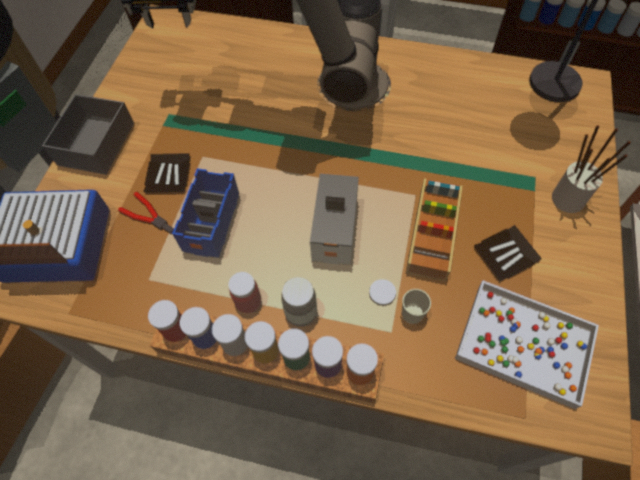

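The top view shows the rack at (228,278) with slabs at v≈266, 287 and 308 and the v≈247 slot unclear. The lidded white tray is at (311,262) and the blue tray at (419,247). In the scene view the orange tabs face away from the robot. I'll zoom in next.

```bash
python3 - <<'E'
from h import *
a=cv2.imread('pics/top0.png');s=cv2.imread('pics/scene0.png')
m=np.hstack([cv2.resize(a[205:325,200:340],None,fx=2.8,fy=2.8,interpolation=3),cv2.resize(a[205:325,385:455],None,fx=2.8,fy=2.8,interpolation=3),np.zeros((336,212,3),np.uint8)])
b=cv2.resize(s[165:285,170:470],(800,260),interpolation=3)
cv2.imwrite('pics/z0.png',np.vstack([m[:, :800],b]))
c=cam('top')
z=lambda u,v,h:onz(c,u,v,h).round(3)
for u,v in((227,247),(227,266),(227,287),(227,308)):print(z(u,v,.094))
print('lid',z(311,261,.134),z(308,229,.11),z(314,296,.11)); print('blue',z(419,247,.1))
E
```

```text
[0.574 0.309 0.094]
[0.517 0.307 0.094]
[0.455 0.304 0.094]
[0.394 0.301 0.094]
lid [0.531 0.058 0.134] [0.628 0.069 0.11 ] [0.432 0.048 0.11 ]
blue [ 0.58  -0.259  0.1  ]
```

View pics/z0.png

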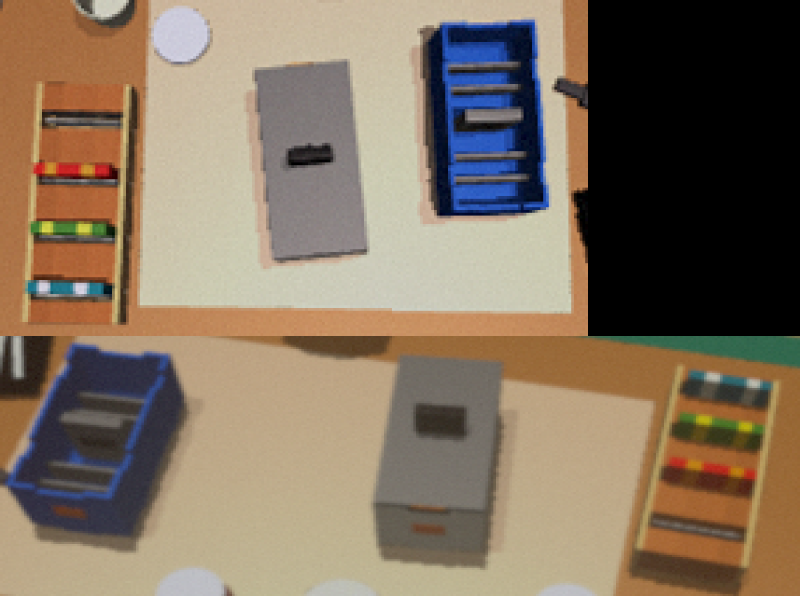

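Three slabs are present: red, green and teal. The far slot (227,247) is empty. Orange ends face +x on both trays. Next I move above the lid for a close look.

```bash
cat >> h.py <<'E'
def go(x,y,z,th_deg):
    """TCP target and wanted direction of tool y (deg, world, +-180) -> travel mm (tool axes), turn units"""
    s,R=st(); d=R.T@(np.array([x,y,z])-s['tool_pos'])*1000
    psi=np.degrees(np.arctan2(R[1,0],R[0,0])); dpsi=(th_deg+90)-psi
    print('t%.1f'%s['time'],'travel',d.round(1).tolist(),'turn %.2f'%(-dpsi/5),'F',np.round(s['contact_force'],1),'open %.1f'%(1000*s['opening']),'grip %.1f'%s['grip_force'])
E
python3 -c "
from h import *
go(.53,.058,.30,6)"
```

```text
t0.2 travel [529.7, -464.8, -7.7] turn -16.66 F [0.4 0.2 0. ] open 92.0 grip 0.0
```

```bash
python3 -m inch '{"travel":[[530,-465,-8],[530,-465,-8],[530,-465,-8],[530,-465,-8],[530,-465,-8],[530,-465,-8],[530,-465,-8],[530,-465,-8],[530,-465,-8],[530,-465,-8],[530,-465,-8],[530,-465,-8]],"turn":[-16.6,-16.6,-16.6,-16.6,-16.6,-16.6,-16.6,-16.6,-16.6,-16.6,-16.6,-16.6],"claw":[-1,-1,-1,-1,-1,-1,-1,-1,-1,-1,-1,-1]}' 40; python3 -c "
from h import *
go(.53,.058,.30,6)"
```

```text
time: 1.4
tool_pos: [0.4692, -0.0249, 0.2991]
tool_rot: [3.141, 0.0, 1.671]
contact_force: [1.3, -1.4, 0.8]
opening: 0.0916
grip_force: 0.0
t1.4 travel [76.4, 68.7, -0.9] turn -0.05 F [ 1.3 -1.4  0.8] open 91.6 grip 0.0
```

```bash
python3 -m inch '{"travel":[[50,50,0],[50,50,0],[50,50,0],[50,50,0]],"turn":[0,0,0,0],"claw":[0.3,0.3,0.3,0.3]}' 40; python3 - <<'E'
from h import *
go(.53,.058,.30,6)
c=cam('wrist'); save(c,'w1'); save(cam('top'),'t1')
E
```

```text
time: 1.8
tool_pos: [0.5128, 0.0277, 0.2985]
tool_rot: [-3.14, 0.0, 1.671]
contact_force: [0.0, -0.9, -0.1]
opening: 0.0642
grip_force: 0.0
t1.8 travel [28.4, 20.2, -1.5] turn -0.05 F [ 0.  -0.9 -0.1] open 64.2 grip 0.0
```

View pics/w1.png

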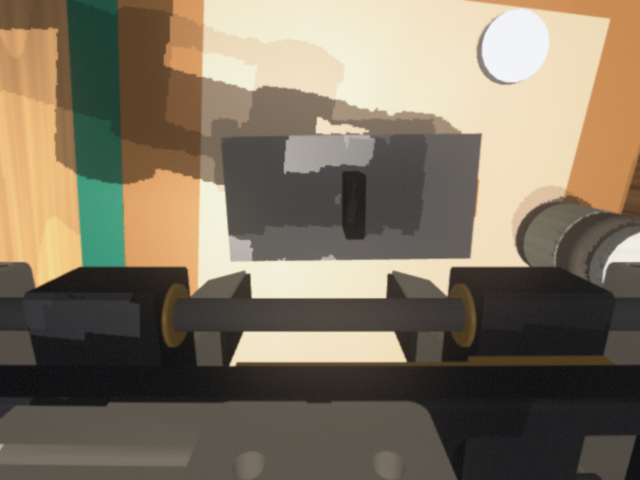

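The wrist view shows lid corners at about (222,137), (481,134), (471,258) and (231,261), with the black grip at about (354,205). The fingers hide the lower half of the image.

```bash
cat >> h.py <<'E'
def quad(c,pts,z):
    """corners in order: (-x,+y),(+x,+y),(+x,-y),(-x,-y) -> centre, yaw deg, side lengths"""
    P=np.array([onz(c,u,v,z) for u,v in pts])
    ax=(P[1]+P[2]-P[0]-P[3])/2; ay=(P[0]+P[1]-P[2]-P[3])/2
    y1=np.degrees(np.arctan2(ax[1],ax[0])); y2=np.degrees(np.arctan2(-ay[0],ay[1]))
    print('centre',P.mean(0).round(4),'yaw %.1f (from y %.1f)'%(y1,y2),'L %.3f W %.3f'%(np.hypot(*ax[:2]),np.hypot(*ay[:2])))
    return P.mean(0),y1
E
python3 - <<'E'
from h import *
c=cam('wrist')
p,y=quad(c,[(222,137),(481,134),(471,258),(231,261)],.109)
print('grip top',onz(c,350,205,.149))
t=cv2.imread('pics/t1.png')
p2=onz(cam('top'),311,261,.134); print(p2)
go(p[0],p[1],.30,y)
E
```

```text
centre [0.5366 0.0575 0.109 ] yaw 6.4 (from y 6.7) L 0.200 W 0.100
grip top [0.53200543 0.05894406 0.149     ]
[0.53062367 0.05765782 0.134     ]
t2.0 travel [28.3, 26.8, -0.8] turn -0.15 F [-0.4 -0.4 -0.8] open 48.6 grip 0.0
```

```bash
python3 -m inch '{"travel":[[28,27,0],[28,27,0],[28,27,40],[28,27,80],[28,27,80],[28,27,80]],"turn":[-0.15,-0.15,-0.15,-0.15,-0.15,-0.15],"claw":[0.3,0.3,0.3,0.3,0.3,0.3]}' 40; python3 - <<'E'
from h import *
go(.5366,.0575,.181,6.5)
E
```

```text
time: 2.6
tool_pos: [0.5372, 0.0576, 0.2197]
tool_rot: [-3.141, 0.0, 1.683]
contact_force: [0.6, -0.3, 0.7]
opening: 0.0317
grip_force: 0.0
t2.6 travel [-0.0, -0.6, 38.7] turn -0.02 F [ 0.6 -0.3  0.7] open 31.7 grip 0.0
```

```bash
python3 -m inch '{"travel":[[0,0,39],[0,0,39],[0,0,39],[0,0,39],[0,0,39],[0,0,39],[0,0,0],[0,0,-40],[0,0,-80],[0,0,-80],[0,0,-80]],"turn":[0,0,0,0,0,0,0,0,0,0,0],"claw":[0.3,0.3,1,1,1,1,1,1,1,1,1]}' 25; python3 - <<'E'
from h import *
s,R=st(); p=s['tool_pos']; go(.53,-.105,p[2],6.5); print(p)
E
```

```text
time: 3.7
tool_pos: [0.5373, 0.0584, 0.2999]
tool_rot: [3.139, 0.0, 1.684]
contact_force: [-0.7, 0.7, -2.7]
opening: 0.0137
grip_force: 25.0
t3.7 travel [-161.5, -25.7, 0.0] turn -0.01 F [-0.7  0.7 -2.7] open 13.7 grip 25.0
[0.53731687 0.05836845 0.2999113 ]
```

```bash
python3 -m inch '{"travel":[[-161,-26,0],[-161,-26,0],[-161,-26,0],[-161,-26,0],[-161,-26,50],[-161,-26,100],[-161,-26,150],[-161,-26,190],[-161,-26,203],[-161,-26,209],[-161,-26,212],[-161,-26,213]],"turn":[0,0,0,0,0,0,0,0,0,0,0,0],"claw":[1,1,1,1,1,1,1,1,1,1,1,1]}' 25; python3 -m inch '{"travel":[[0,0,1],[0,0,1],[0,0,1],[0,0,1],[0,0,-50],[0,0,-100],[0,0,-150],[0,0,-200],[0,0,-200]],"turn":[0,0,0,0,0,0,0,0,0],"claw":[1,0.3,0.3,0.3,0.3,0.3,0.3,0.3,0.3]}' 25;python3 - <<'E'
from h import *
save(cam('top'),'t2'); c=cam('wrist'); save(c,'w2')
go(.455,.304,.30,2.5)
E
```

```text
time: 4.9
tool_pos: [0.5301, -0.1046, 0.088]
tool_rot: [3.14, 0.001, 1.684]
contact_force: [-4.5, 2.2, 10.6]
opening: 0.0139
grip_force: 25.0
time: 5.8
tool_pos: [0.532, -0.1053, 0.2938]
tool_rot: [3.128, 0.006, 1.684]
contact_force: [0.3, -0.2, -1.0]
opening: 0.0323
grip_force: 0.0
t5.9 travel [414.5, -28.5, -13.2] turn 0.79 F [ 0.8  0.9 -1.1] open 32.1 grip 0.0
```

```bash
python3 -m inch '{"travel":[[390,-24,-5],[390,-24,-5],[390,-24,-5],[390,-24,-5],[390,-24,-5],[390,-24,-5],[390,-24,-5],[390,-24,-5],[390,-24,-5],[390,-24,-5],[390,-24,-5],[390,-24,-5]],"turn":[0.8,0.8,0.8,0.8,0.8,0.8,0.8,0.8,0.8,0.8,0.8,0.8],"claw":[0.3,0.3,0.3,0.3,0.3,0.3,0.3,0.3,0.3,0.3,0.3,0.3]}' 40;python3 - <<'E'
from h import *
c=cam('wrist'); save(c,'w3')
go(.455,.304,.30,2.5)
E
```

```text
time: 7.1
tool_pos: [0.4622, 0.2789, 0.2905]
tool_rot: [-3.141, 0.001, 1.612]
contact_force: [-0.5, -0.4, -0.6]
opening: 0.0321
grip_force: 0.0
t7.2 travel [25.3, -6.2, -9.3] turn -0.03 F [-0.3 -0.1  0.4] open 31.9 grip 0.0
```

View pics/w3.png

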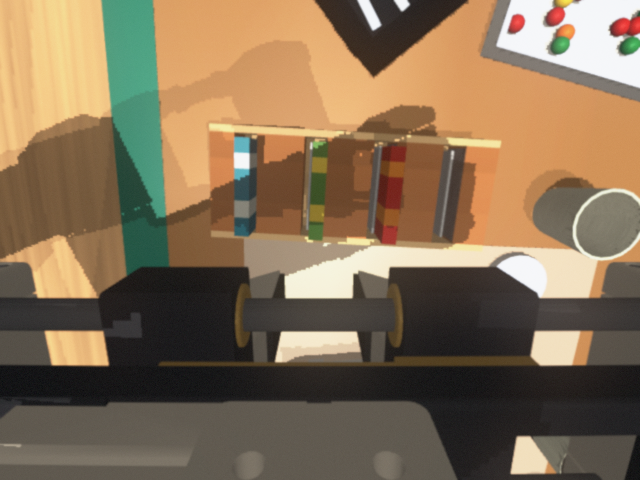

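The wrist view shows the rack rims at v≈128 and v≈240, with slabs at about u≈243 (teal), u≈319 (green) and u≈396 (red).

```bash
python3 - <<'E'
from h import *
c=cam('wrist'); hsv=cv2.cvtColor(c['pixels'],cv2.COLOR_RGB2HSV)
for n,u0,u1 in(('teal',225,265),('green',302,335),('red',370,415)):
    S=hsv[135:245,u0:u1]; lo,hi={'teal':(85,110),'green':(22,80),'red':(0,7)}[n]
    m=((S[...,0]>=lo)&(S[...,0]<=hi)&(S[...,1]>120)&(S[...,2]>50)) | ((n=='red')&(S[...,0]>172)&(S[...,1]>120))
    v,u=np.nonzero(m); u=u+u0; v=v+135
    print(n,len(u),np.percentile(v,[1,99]))
    for b in range(140,245,15):
        k=(v>=b)&(v<b+15)
        if k.sum()>20:
            l,r=np.percentile(u[k],[3,97])
            print(b+7,l,r,onz(c,l,b+7,.094)[:2].round(4),onz(c,r,b+7,.094)[:2].round(4))
E
```

```text
teal 339 [139. 234.]
147 236.0 247.0 [0.3948 0.3456] [0.4036 0.346 ]
177 236.0 248.0 [0.3945 0.3221] [0.4042 0.3225]
222 236.0 246.0 [0.3939 0.285 ] [0.4023 0.2854]
237 236.0 247.0 [0.3937 0.2721] [0.403  0.2725]
green 1275 [145. 237.]
147 314.0 327.0 [0.4566 0.3481] [0.4669 0.3485]
162 312.0 326.0 [0.4555 0.3364] [0.4666 0.3369]
177 312.0 325.0 [0.4559 0.3246] [0.4664 0.325 ]
192 311.15 324.0 [0.4556 0.3125] [0.4661 0.3129]
207 310.0 323.0 [0.4551 0.3001] [0.4658 0.3006]
222 309.76 322.0 [0.4554 0.2875] [0.4656 0.288 ]
237 309.0 321.0 [0.4552 0.2747] [0.4653 0.2751]
red 1440 [147. 242.]
147 382.0 405.0 [0.5104 0.3503] [0.5286 0.3511]
162 382.0 404.0 [0.5114 0.3388] [0.529  0.3395]
177 379.55 401.45 [0.5104 0.3269] [0.5281 0.3276]
192 378.47 400.0 [0.5105 0.3148] [0.5281 0.3155]
207 379.0 399.0 [0.512  0.3025] [0.5285 0.3032]
222 375.0 395.0 [0.5097 0.2898] [0.5263 0.2905]
237 376.0 395.16999999999996 [0.5115 0.277 ] [0.5277 0.2777]
```

```bash
python3 - <<'E'
from h import *
c=cam('top')
print('greyjar',onz(c,322,178,.125),'redjar',onz(c,366,180,.105))
go(.523,.312,.131,-1)
E
```

```text
greyjar [0.77941737 0.02943779 0.125     ] redjar [ 0.78086184 -0.10267402  0.105     ]
t7.2 travel [30.3, 62.1, 160.0] turn 0.67 F [-0.6 -0.   0. ] open 32.1 grip 0.0
```

```bash
python3 -m inch '{"travel":[[30,62,0],[30,62,0],[30,62,40],[30,62,80],[30,62,80],[30,62,80]],"turn":[0.7,0.7,0.7,0.7,0.7,0.7],"claw":[0.3,0.3,0.3,0.3,0.3,0.3]}' 40; python3 - <<'E'
from h import *
go(.523,.312,.131,-1)
save(cam('wrist'),'w4')
E
```

```text
time: 7.85
tool_pos: [0.5228, 0.3125, 0.2115]
tool_rot: [-3.141, 0.0, 1.552]
contact_force: [-0.5, 0.0, 1.2]
opening: 0.0325
grip_force: 0.0
t7.8 travel [-0.5, 0.3, 80.5] turn -0.02 F [-0.5  0.   1.2] open 32.5 grip 0.0
```

View pics/w4.png

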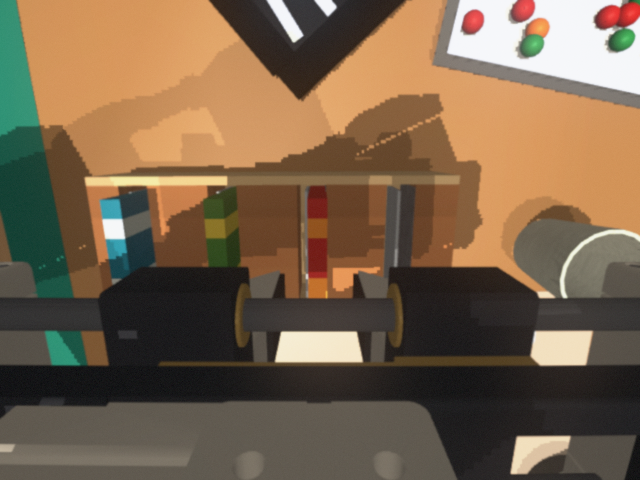

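The red slab at u≈317 lies centred between the fingers and is aligned with them, so I descend, grip and draw it.

```bash
python3 -m inch '{"travel":[[0,0,40],[0,0,75],[0,0,81],[0,0,81],[0,0,81],[0,0,81],[0,0,81],[0,0,81]],"turn":[0,0,0,0,0,0,0,0],"claw":[0.3,0.3,0.3,0.3,1,1,1,1]}' 45; python3 -m inch '{"travel":[[0,0,-5],[0,0,-15],[0,0,-25],[0,0,-35],[0,0,-50],[0,0,-70],[0,0,-100],[0,0,-140],[0,0,-180],[0,0,-180]],"turn":[0,0,0,0,0,0,0,0,0,0],"claw":[1,1,1,1,1,1,1,1,1,1]}' 45; python3 - <<'E'
from h import *
go(.48,.03,.30,6.5)
c=cam('wrist');save(c,'w5')
E
```

```text
time: 8.7
tool_pos: [0.522, 0.3132, 0.1317]
tool_rot: [-3.141, -0.001, 1.553]
contact_force: [-6.0, -1.1, 7.0]
opening: 0.012
grip_force: 45.0
time: 9.7
tool_pos: [0.5244, 0.3137, 0.3184]
tool_rot: [3.128, -0.006, 1.552]
contact_force: [0.4, -0.8, -1.1]
opening: 0.0116
grip_force: 45.0
t9.7 travel [-284.6, -39.4, 16.1] turn -1.51 F [ 0.4 -0.8 -1.1] open 11.6 grip 45.0
```

View pics/w5.png

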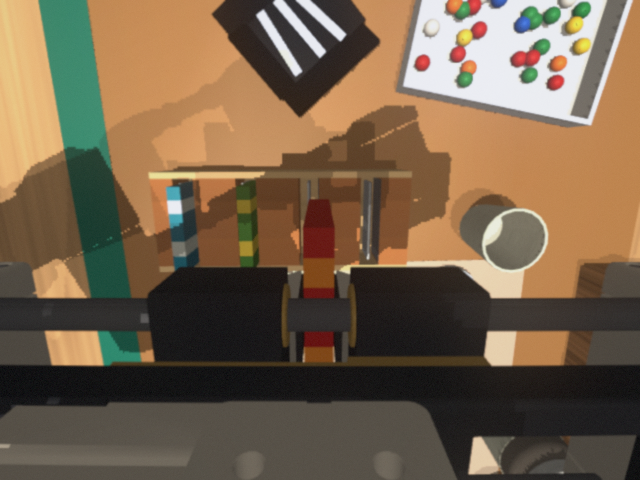

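Red slab is held straight, with its end at (318,200). Next I carry it to beside the white tray and look.

```bash
python3 -m inch '{"travel":[[-295,12,-5],[-295,12,-5],[-295,12,-5],[-295,12,-5],[-295,12,-5],[-295,12,-5],[-295,12,-5],[-295,12,-5],[-295,12,-5]],"turn":[-1.5,-1.5,-1.5,-1.5,-1.5,-1.5,-1.5,-1.5,-1.5],"claw":[1,1,1,1,1,1,1,1,1]}' 45; python3 - <<'E'
from h import *
c=cam('wrist');save(c,'w6'); go(.48,.03,.30,6.5)
E
```

```text
time: 10.65
tool_pos: [0.5289, 0.0185, 0.3146]
tool_rot: [-3.141, -0.001, 1.684]
contact_force: [-0.4, -0.4, -2.5]
opening: 0.0118
grip_force: 45.0
t10.7 travel [16.6, -47.3, 14.8] turn 0.01 F [-0.3  0.3 -2.2] open 11.1 grip 45.0
```

View pics/w6.png

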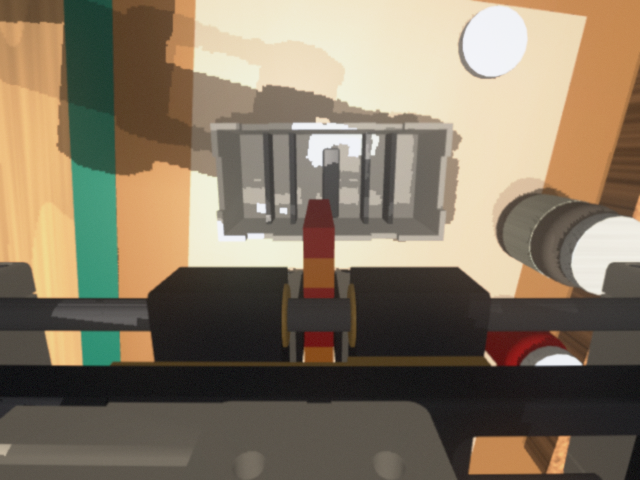

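White tray rim corners are at about (211,125), (453,124), (444,239) and (218,240), with the cell ribs visible.

```bash
python3 - <<'E'
from h import *
c=cam('wrist')
p,y=quad(c,[(211,125),(453,124),(444,239),(218,240)],.102)
a=np.radians(y)
for s in(-1,1):
    q=p[:2]+s*.05*np.array([np.cos(a),np.sin(a)]); print(s,q.round(4)); go(q[0],q[1],.141,y)
# slab in hand: far end of the top edge
st_=st()[0]; z=st_['tool_pos'][2]-.122
print('slab +y end low corners', onz(c,306,229,z+.084), onz(c,307,200,z),onz(c,330,200,z))
E
```

```text
centre [0.5363 0.0588 0.102 ] yaw 6.8 (from y 6.5) L 0.200 W 0.098
-1 [0.4866 0.0529]
t10.8 travel [38.5, -38.1, 173.8] turn -0.05 F [ 0.4  0.3 -2. ] open 11.6 grip 45.0
1 [0.5859 0.0648]
t10.8 travel [38.9, 61.9, 173.7] turn -0.05 F [ 0.4  0.3 -2. ] open 11.6 grip 45.0
slab +y end low corners [0.52093692 0.0556008  0.27674181] [0.51859247 0.05519836 0.19274181] [0.53250704 0.05679767 0.19274181]
```

```bash
python3 -m inch '{"travel":[[38,-38,0],[38,-38,0],[38,-38,30],[38,-38,60],[38,-38,60],[38,-38,60]],"turn":[0,0,0,0,0,0],"claw":[1,1,1,1,1,1]}' 45; python3 - <<'E'
from h import *
go(.4866,.0525,.136,6.7)
E
```

```text
time: 11.35
tool_pos: [0.4873, 0.0518, 0.2555]
tool_rot: [-3.141, 0.0, 1.685]
contact_force: [-0.0, -0.1, -1.3]
opening: 0.0117
grip_force: 45.0
t11.3 travel [0.8, -0.6, 119.5] turn -0.03 F [-0.  -0.1 -1.3] open 11.7 grip 45.0
```

```bash
python3 -m inch '{"travel":[[1,-1,25],[1,-1,50],[1,-1,75],[1,-1,95],[1,-1,107],[1,-1,114],[1,-1,118],[1,-1,119],[1,-1,119]],"turn":[0,0,0,0,0,0,0,0,0],"claw":[1,1,1,1,1,1,1,1,1]}' 45; python3 - <<'E'
from h import *
go(.4866,.0525,.136,6.7)
E
```

```text
time: 12.25
tool_pos: [0.4865, 0.0521, 0.1367]
tool_rot: [3.14, 0.0, 1.684]
contact_force: [0.4, 0.2, -1.8]
opening: 0.0119
grip_force: 45.0
t12.2 travel [0.4, 0.1, 0.7] turn -0.05 F [ 0.4  0.2 -1.8] open 11.9 grip 45.0
```

```bash
python3 -m inch '{"travel":[[0,0,1],[0,0,2],[0,0,3],[0,0,3]],"turn":[0,0,0,0],"claw":[1,1,1,1]}' 45;  python3 -m inch '{"travel":[[0,0,0],[0,0,0],[0,0,0],[0,0,-15],[0,0,-40],[0,0,-80],[0,0,-120],[0,0,-160],[0,0,-160]],"turn":[0,0,0,0,0,0,0,0,0],"claw":[0.4,0.4,0.4,0.4,0.4,0.35,0.35,0.35,0.35]}' 45; python3 - <<'E'
from h import *
c=cam('wrist');save(c,'w7'); save(cam('top'),'t3'); go(.461,.29,.30,-1)
E
```

```text
time: 12.65
tool_pos: [0.4866, 0.052, 0.1356]
tool_rot: [3.139, 0.001, 1.684]
contact_force: [-6.1, -0.4, 20.6]
opening: 0.0115
grip_force: 45.0
time: 13.55
tool_pos: [0.488, 0.052, 0.2982]
tool_rot: [3.131, 0.002, 1.684]
contact_force: [-0.2, 0.3, -0.4]
opening: 0.0296
grip_force: 0.0
t13.7 travel [239.2, 1.8, -6.8] turn 1.49 F [-1.  -1.  -0.6] open 30.0 grip 0.0
```

View pics/w7.png

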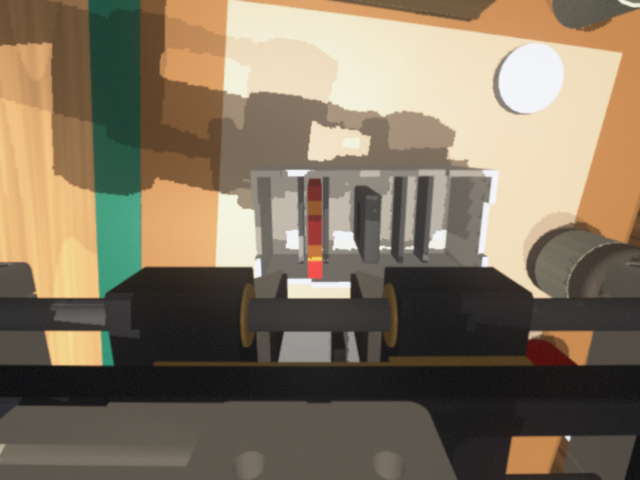

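Red stands at (315,228) in white cell 1. Green is next.

```bash
python3 -m inch '{"travel":[[261,4,0],[261,4,0],[261,4,0],[261,4,0],[261,4,0],[261,4,0],[261,4,40],[261,4,80],[261,4,90],[261,4,90]],"turn":[1.5,1.5,1.5,1.5,1.5,1.5,1.5,1.5,1.5,1.5],"claw":[0.3,0.3,0.3,0.3,0.3,0.3,0.3,0.3,0.3,0.3]}' 40; python3 - <<'E'
from h import *
go(.461,.312,.131,-1)
E
```

```text
time: 14.65
tool_pos: [0.4598, 0.3109, 0.2008]
tool_rot: [-3.137, 0.003, 1.552]
contact_force: [0.2, 0.3, 1.1]
opening: 0.0319
grip_force: 0.0
t14.7 travel [1.3, 1.5, 69.8] turn -0.01 F [0.2 0.3 1.1] open 31.9 grip 0.0
```

```bash
python3 -m inch '{"travel":[[1,1,35],[1,1,65],[1,1,70],[1,1,70],[1,1,70],[1,1,70],[1,1,70],[1,1,70]],"turn":[0,0,0,0,0,0,0,0],"claw":[0.3,0.3,0.3,0.3,1,1,1,1]}' 45; python3 -m inch '{"travel":[[0,0,-5],[0,0,-15],[0,0,-25],[0,0,-35],[0,0,-50],[0,0,-70],[0,0,-100],[0,0,-140],[0,0,-180],[0,0,-180]],"turn":[0,0,0,0,0,0,0,0,0,0],"claw":[1,1,1,1,1,1,1,1,1,1]}' 45; python3 - <<'E'
from h import *
go(.53,.018,.315,6.7)
E
```

```text
time: 15.45
tool_pos: [0.4602, 0.3131, 0.1343]
tool_rot: [-3.139, -0.0, 1.553]
contact_force: [-7.4, 0.3, 8.8]
opening: 0.0118
grip_force: 45.0
time: 16.45
tool_pos: [0.4645, 0.3139, 0.3216]
tool_rot: [3.126, -0.007, 1.552]
contact_force: [-0.0, 0.3, -1.2]
opening: 0.0115
grip_force: 45.0
t16.4 travel [-294.6, 70.9, 5.5] turn -1.55 F [-0.   0.3 -1.2] open 11.5 grip 45.0
```

```bash
python3 -m inch '{"travel":[[-295,70,5],[-295,70,5],[-295,70,5],[-295,70,5],[-295,70,5],[-295,70,5],[-295,70,5],[-295,70,5],[-295,70,5]],"turn":[-1.5,-1.5,-1.5,-1.5,-1.5,-1.5,-1.5,-1.5,-1.5],"claw":[1,1,1,1,1,1,1,1,1]}' 45; python3 - <<'E'
from h import *
c=cam('wrist');save(c,'w8')
a=cv2.imread('pics/w6.png').astype(int); b=cv2.imread('pics/w8.png').astype(int)
# rim outline: bright-grey rows/cols
g=c['pixels'].astype(int); hsv=cv2.cvtColor(c['pixels'],cv2.COLOR_RGB2HSV)
m=((hsv[...,1]<45)).astype(np.uint8); m[262:]=0; m[:,:150]=0; m[:,480:]=0
m=cv2.morphologyEx(m,cv2.MORPH_CLOSE,np.ones((5,5)));n,l,s,ce=cv2.connectedComponentsWithStats(m); k=1+np.argmax(s[1:,4]); print(s[k])
ct=max(cv2.findContours((l==k).astype(np.uint8),0,2)[0],key=cv2.contourArea)
P=np.array([onz(c,*p[0],.102)[:2] for p in ct]).astype(np.float32); print(cv2.minAreaRect(P*1000))
x=ct[:,0,0].astype(int);y=ct[:,0,1].astype(int)
print([ct[i,0].tolist() for i in (np.argmin(x+y),np.argmax(x-y),np.argmax(x+y),np.argmin(x-y))])
go(.5859,.0648,.136,6.7)
E
```

```text
time: 17.35
tool_pos: [0.5263, 0.0172, 0.3086]
tool_rot: [3.14, 0.0, 1.684]
contact_force: [-0.4, 0.3, -2.2]
opening: 0.0116
grip_force: 45.0
[  189     0   291   262 48919]
((524.687744140625, 91.58245849609375), (240.53330993652344, 204.75559997558594), 6.425597667694092)
[[197, 0], [479, 12], [446, 240], [189, 261]]
t17.4 travel [40.0, 64.4, 172.6] turn -0.03 F [ 0.6  0.2 -1. ] open 12.0 grip 45.0
```

```bash
python3 - <<'E'
from h import *
c=cam('wrist')
w6=cv2.imread('pics/w6.png');b=c['pixels'][:,:,::-1].copy()
a=np.radians(6.7);e=np.array([np.cos(a),np.sin(a)]);n=np.array([-e[1],e[0]])
for px,s in(((211,125),(-.1,.05)),((453,124),(.1,.05))):
    T=w6[px[1]-14:px[1]+22,px[0]-20:px[0]+20]; r=cv2.matchTemplate(b,T,cv2.TM_CCOEFF_NORMED); _,v,_,L=cv2.minMaxLoc(r)
    f=(L[0]+20,L[1]+14); q=np.array([.5363,.0588])+s[0]*e+s[1]*n
    print(v,f,'pred',np.round(proj(c,[*q,.102])), 'world',onz(c,*f,.102).round(4),q.round(4))
E
```

```text
0.9647485017776489 (211, 124) pred [211. 122.] world [0.4312 0.095  0.102 ] [0.4311 0.0968]
0.9284656643867493 (457, 124) pred [459. 121.] world [0.6286 0.1177 0.102 ] [0.6298 0.1201]
```

```bash
python3 -m inch '{"travel":[[39,64,0],[39,64,0],[39,64,30],[39,64,60],[39,64,60],[39,64,60]],"turn":[0,0,0,0,0,0],"claw":[1,1,1,1,1,1]}' 45; python3 - <<'E'
from h import *
go(.5859,.0635,.138,6.7)
E
```

```text
time: 18.05
tool_pos: [0.5854, 0.0636, 0.2485]
tool_rot: [-3.141, 0.0, 1.685]
contact_force: [-0.2, -0.2, -0.6]
opening: 0.0117
grip_force: 45.0
t18.1 travel [-0.2, 0.5, 110.5] turn -0.03 F [-0.2 -0.2 -0.6] open 11.7 grip 45.0
```

```bash
python3 -m inch '{"travel":[[0,0,25],[0,0,50],[0,0,75],[0,0,92],[0,0,101],[0,0,106],[0,0,109],[0,0,111],[0,0,112],[0,0,112]],"turn":[0,0,0,0,0,0,0,0,0,0],"claw":[1,1,1,1,1,1,1,1,1,1]}' 45; python3 - <<'E'
from h import *
go(.5859,.0635,.136,6.7)
E
```

```text
time: 19.05
tool_pos: [0.5862, 0.0626, 0.1383]
tool_rot: [3.139, 0.0, 1.684]
contact_force: [-2.1, 0.5, 7.9]
opening: 0.0117
grip_force: 45.0
t19.1 travel [0.9, -0.2, 2.3] turn -0.05 F [-2.1  0.5  7.9] open 11.7 grip 45.0
```

```bash
python3 -m inch '{"travel":[[0,0,1],[0,0,1],[0,0,1],[0,0,1],[0,0,-15],[0,0,-40],[0,0,-80],[0,0,-120],[0,0,-160],[0,0,-160]],"turn":[0,0,0,0,0,0,0,0,0,0],"claw":[0.4,0.4,0.4,0.4,0.4,0.35,0.35,0.35,0.35,0.35]}' 45; python3 - <<'E'
from h import *
c=cam('wrist');save(c,'w9'); go(.3993,.312,.30,-1)
E
```

```text
time: 20.05
tool_pos: [0.5874, 0.0626, 0.3023]
tool_rot: [3.13, 0.002, 1.684]
contact_force: [1.5, -0.3, 0.1]
opening: 0.0301
grip_force: 0.0
t20.1 travel [268.9, -157.9, -2.2] turn 1.49 F [-0.9  0.4 -0.3] open 29.9 grip 0.0
```

View pics/w9.png

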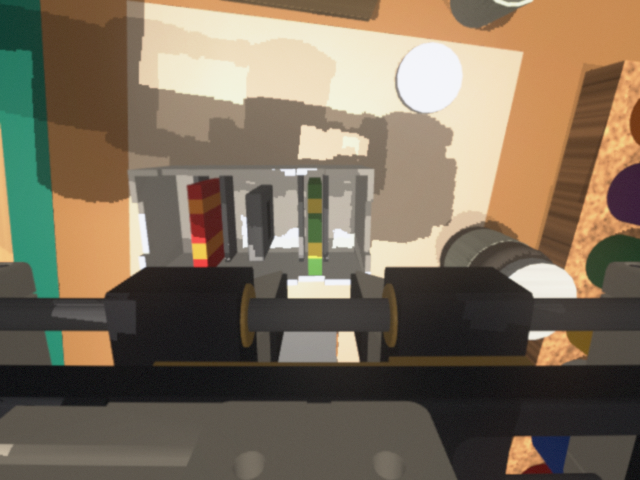

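Red (205,225) and green (315,225) both stand in the white tray. Teal is next.

```bash
python3 -m inch '{"travel":[[270,-157,0],[270,-157,0],[270,-157,0],[270,-157,0],[270,-157,0],[270,-157,0],[270,-157,0],[270,-157,40],[270,-157,80],[270,-157,90],[270,-157,90]],"turn":[1.5,1.5,1.5,1.5,1.5,1.5,1.5,1.5,1.5,1.5,1.5],"claw":[0.3,0.3,0.3,0.3,0.3,0.3,0.3,0.3,0.3,0.3,0.3]}' 40; python3 - <<'E'
from h import *
go(.3993,.312,.132,-1)
E
```

```text
time: 21.2
tool_pos: [0.3987, 0.3124, 0.2043]
tool_rot: [-3.138, 0.003, 1.552]
contact_force: [-1.0, -0.1, 0.5]
opening: 0.0321
grip_force: 0.0
t21.2 travel [-0.2, 0.9, 72.3] turn -0.01 F [-1.  -0.1  0.5] open 32.1 grip 0.0
```

```bash
python3 -m inch '{"travel":[[0,1,35],[0,1,65],[0,1,73],[0,1,73],[0,1,73],[0,1,73],[0,1,73],[0,1,73]],"turn":[0,0,0,0,0,0,0,0],"claw":[0.3,0.3,0.3,0.3,1,1,1,1]}' 45; python3 -m inch '{"travel":[[0,0,-5],[0,0,-15],[0,0,-25],[0,0,-35],[0,0,-50],[0,0,-70],[0,0,-100],[0,0,-140],[0,0,-180],[0,0,-180]],"turn":[0,0,0,0,0,0,0,0,0,0],"claw":[1,1,1,1,1,1,1,1,1,1]}' 45; python3 - <<'E'
from h import *
go(.53,-.29,.315,0)
E
```

```text
time: 22.0
tool_pos: [0.3983, 0.3134, 0.1341]
tool_rot: [-3.138, -0.0, 1.553]
contact_force: [-9.6, 0.6, 8.1]
opening: 0.0117
grip_force: 45.0
time: 23.0
tool_pos: [0.4026, 0.3143, 0.3206]
tool_rot: [3.128, -0.007, 1.552]
contact_force: [0.5, 0.4, -2.5]
opening: 0.0113
grip_force: 45.0
t23.0 travel [-601.8, 138.5, 3.1] turn -0.21 F [ 0.5  0.4 -2.5] open 11.3 grip 45.0
```

```bash
python3 -m inch '{"travel":[[-602,160,3],[-602,160,3],[-602,160,3],[-602,160,3],[-602,160,3],[-602,160,3],[-602,160,3],[-602,160,3],[-602,160,3],[-602,160,3],[-602,160,3],[-602,160,3]],"turn":[-0.2,-0.2,-0.2,-0.2,-0.2,-0.2,-0.2,-0.2,-0.2,-0.2,-0.2,-0.2],"claw":[1,1,1,1,1,1,1,1,1,1,1,1]}' 45; python3 - <<'E'
from h import *
go(.555,-.295,.315,0)
E
```

```text
time: 24.2
tool_pos: [0.5438, -0.272, 0.311]
tool_rot: [3.14, 0.002, 1.569]
contact_force: [1.4, 0.8, -2.3]
opening: 0.0115
grip_force: 45.0
t24.2 travel [-23.0, 11.2, -3.9] turn -0.02 F [ 1.4  0.8 -2.3] open 11.5 grip 45.0
```

```bash
python3 -m inch '{"travel":[[-23,11,-4],[-23,11,-4],[-23,11,-4]],"turn":[0,0,0],"claw":[1,1,1]}' 45; python3 - <<'E'
from h import *
save(cam('wrist'),'w10')
go(.555,-.295,.315,0)
E
```

```text
time: 24.5
tool_pos: [0.5545, -0.2929, 0.3142]
tool_rot: [3.141, 0.0, 1.569]
contact_force: [0.5, 0.8, -3.0]
opening: 0.0117
grip_force: 45.0
t24.6 travel [-3.1, 0.6, -0.7] turn -0.01 F [ 0.1  0.3 -1.7] open 11.6 grip 45.0
```

View pics/w10.png

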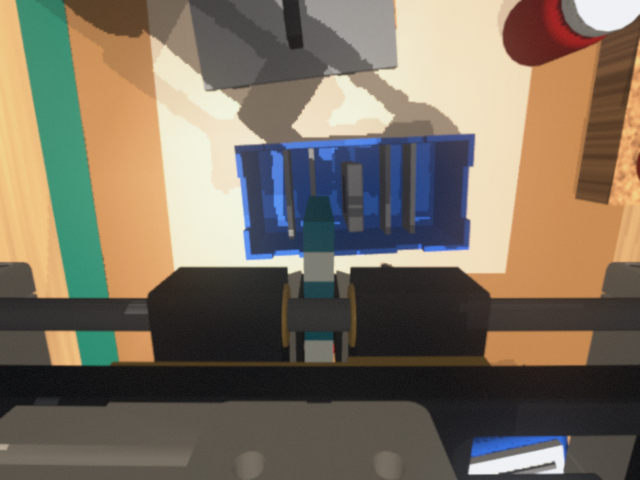

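Blue rim corners are at about (236,147), (474,134), (468,248) and (247,259), and the lid lies at the top of the image.

```bash
python3 - <<'E'
from h import *
c=cam('wrist')
p,y=quad(c,[(236,147),(474,134),(468,248),(247,259)],.102)
a=np.radians(y)
for s in(-1,1):
    q=p[:2]+s*.05*np.array([np.cos(a),np.sin(a)])-.0015*np.array([-np.sin(a),np.cos(a)]); print(s,q.round(4)); go(q[0],q[1],.1385,y)
E
```

```text
centre [ 0.5876 -0.2659  0.102 ] yaw 3.0 (from y 2.7) L 0.198 W 0.098
-1 [ 0.5378 -0.27  ]
t24.6 travel [21.5, -16.7, 176.0] turn -0.60 F [ 0.5  0.3 -1.6] open 11.6 grip 45.0
1 [ 0.6376 -0.2648]
t24.6 travel [26.7, 83.2, 176.0] turn -0.60 F [ 0.5  0.3 -1.6] open 11.6 grip 45.0
```

```bash
python3 -m inch '{"travel":[[21,-17,0],[21,-17,30],[21,-17,60],[21,-17,60],[21,-17,60]],"turn":[-0.6,-0.6,-0.6,-0.6,-0.6],"claw":[1,1,1,1,1]}' 45; python3 - <<'E'
from h import *
go(.5378,-.27,.1375,3)
E
```

```text
time: 25.1
tool_pos: [0.5378, -0.2706, 0.255]
tool_rot: [3.141, 0.0, 1.624]
contact_force: [-0.0, 1.0, -1.5]
opening: 0.0115
grip_force: 45.0
t25.1 travel [0.6, 0.0, 117.5] turn 0.00 F [-0.   1.  -1.5] open 11.5 grip 45.0
```

```bash
python3 -m inch '{"travel":[[0,0,25],[0,0,50],[0,0,75],[0,0,97],[0,0,107],[0,0,112],[0,0,115],[0,0,117],[0,0,118],[0,0,118]],"turn":[0,0,0,0,0,0,0,0,0,0],"claw":[1,1,1,1,1,1,1,1,1,1]}' 45; python3 - <<'E'
from h import *
go(.5378,-.27,.1375,3)
E
```

```text
time: 26.1
tool_pos: [0.5383, -0.2718, 0.1382]
tool_rot: [3.139, 0.002, 1.622]
contact_force: [-1.0, 0.4, 4.8]
opening: 0.012
grip_force: 45.0
t26.1 travel [1.9, -0.4, 0.7] turn -0.01 F [-1.   0.4  4.8] open 12.0 grip 45.0
```

```bash
python3 -m inch '{"travel":[[0,0,1],[0,0,1],[0,0,1],[0,0,1],[0,0,-15],[0,0,-40],[0,0,-80],[0,0,-120],[0,0,-160],[0,0,-172],[0,0,-172]],"turn":[0,0,0,0,0,0,0,0,0,0,0],"claw":[0.4,0.4,0.4,0.4,0.4,0.35,0.35,0.35,0.35,0.35,0.35]}' 45; python3 - <<'E'
from h import *
go(.59,-.311,.312,3)
E
```

```text
time: 27.2
tool_pos: [0.5381, -0.2717, 0.3102]
tool_rot: [3.138, 0.003, 1.623]
contact_force: [0.6, -0.1, -0.6]
opening: 0.0295
grip_force: 0.0
t27.2 travel [-42.0, 49.8, -1.5] turn -0.01 F [ 0.6 -0.1 -0.6] open 29.5 grip 0.0
```

```bash
python3 -m inch '{"travel":[[-42,50,-2],[-42,50,-2],[-42,50,-2],[-42,50,-2],[-42,50,-2]],"turn":[0,0,0,0,0],"claw":[0.35,0.35,0.35,0.35,0.35]}' 45; python3 - <<'E'
from h import *
import pickle
c=cam('wrist');save(c,'wb'); s,R=st(); pickle.dump((c,s),open('wb.pkl','wb')); print(s['tool_pos'],s['tool_rot'])
hsv=cv2.cvtColor(c['pixels'],cv2.COLOR_RGB2HSV)
m=cv2.inRange(hsv,(100,110,40),(125,255,255)); m[265:]=0
ct=max(cv2.findContours(cv2.morphologyEx(m,cv2.MORPH_CLOSE,np.ones((5,5))),0,2)[0],key=cv2.contourArea)
P=np.array([onz(c,*p[0],.102)[:2] for p in ct]).astype(np.float32)*1000
print(cv2.minAreaRect(P)); go(.537+.045*.117,.058-.045*.993,.312,6.7)
E
```

```text
time: 27.7
tool_pos: [0.5891, -0.3101, 0.3094]
tool_rot: [-3.14, -0.001, 1.623]
contact_force: [0.3, -0.3, 0.5]
opening: 0.0299
grip_force: 0.0
[ 0.58914519 -0.31010376  0.30986445] [-3.14077339e+00 -5.88690497e-04  1.62269258e+00]
((587.05322265625, -266.4772644042969), (198.92047119140625, 98.97991180419922), 2.706730604171753)
t27.8 travel [325.4, -30.0, -1.9] turn -0.75 F [-0.8  0.4  0. ] open 30.1 grip 0.0
```

```bash
python3 -m inch '{"travel":[[325,-30,0],[325,-30,0],[325,-30,0],[325,-30,0],[325,-30,0],[325,-30,0],[325,-30,0],[325,-30,0],[325,-30,0],[325,-30,0]],"turn":[-0.75,-0.75,-0.75,-0.75,-0.75,-0.75,-0.75,-0.75,-0.75,-0.75],"claw":[0.35,0.35,0.35,0.35,0.35,0.35,0.35,0.35,0.35,0.35]}' 45; python3 - <<'E'
from h import *
import pickle
c=cam('wrist');save(c,'ww'); s,R=st(); pickle.dump((c,s),open('ww.pkl','wb')); print(s['tool_pos'],s['tool_rot'])
save(cam('top'),'t4')
w=cv2.imread('pics/ww.png'); b=cv2.imread('pics/wb.png')
f=lambda i:cv2.resize(i[110:265,190:460],(800,459),interpolation=3)
t=cv2.imread('pics/t4.png')[205:325,180:460]
cv2.imwrite('pics/zw.png',np.vstack([f(w),np.hstack([cv2.resize(b[110:265,190:460],(240,138)),cv2.resize(t,(322,138)),np.zeros((138,238,3),np.uint8)])]))
E
```

```text
time: 28.75
tool_pos: [0.5429, 0.0114, 0.3103]
tool_rot: [3.141, 0.001, 1.687]
contact_force: [-0.1, 0.2, -0.5]
opening: 0.0298
grip_force: 0.0
[0.54300838 0.01116719 0.31018255] [3.14138710e+00 4.27591504e-04 1.68641749e+00]
```

View pics/zw.png

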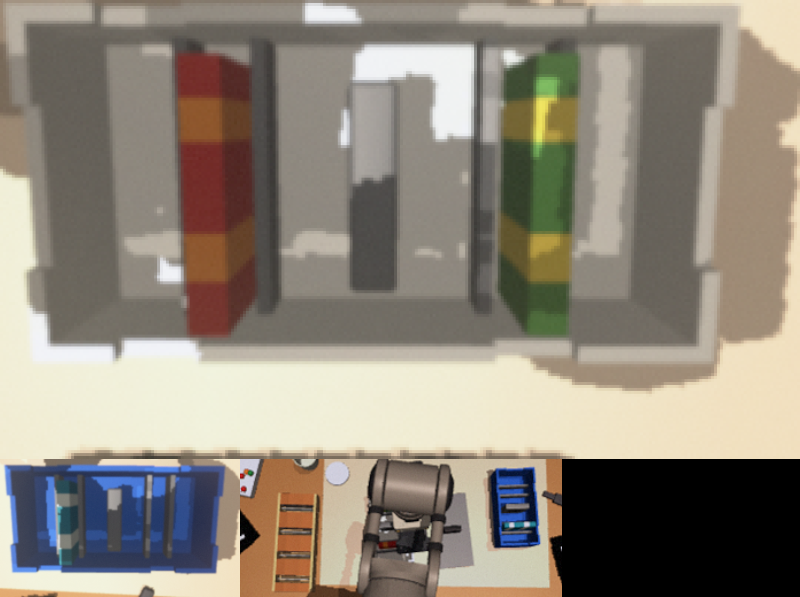

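Close view: white rim corners are at zoom (10,4), (740,5), (717,362) and (30,362). The slabs are upright, and teal is in blue cell 1.

```bash
python3 - <<'E'
from h import *
import pickle
c,s=pickle.load(open('ww.pkl','rb')); k=2.963
p,y=quad(c,[(190+u/k-.3,110+v/k-.3) for u,v in((10,4),(740,5),(717,362),(30,362))],.102)
go(p[0],p[1],.135,y)
E
```

```text
centre [0.5363 0.0586 0.102 ] yaw 6.6 (from y 6.3) L 0.201 W 0.100
t28.9 travel [48.0, -1.3, 175.0] turn -0.00 F [-0.  -0.3  0. ] open 29.9 grip 0.0
```

```bash
python3 -m inch '{"travel":[[48,-1,0],[48,-1,40],[48,-1,80],[48,-1,120],[48,-1,120],[48,-1,120]],"turn":[0,0,0,0,0,0],"claw":[0.37,0.37,0.37,0.37,0.37,0.37]}' 60; python3 - <<'E'
from h import *
go(.5363,.0586,.128,6.6)
E
```

```text
time: 29.45
tool_pos: [0.5368, 0.0591, 0.1905]
tool_rot: [-3.141, 0.0, 1.687]
contact_force: [0.5, -0.2, -0.7]
opening: 0.029
grip_force: 0.0
t29.4 travel [-0.4, -0.5, 62.5] turn 0.01 F [ 0.5 -0.2 -0.7] open 29.0 grip 0.0
```

```bash
python3 -m inch '{"travel":[[0,0,30],[0,0,55],[0,0,63],[0,0,63],[0,0,63],[0,0,63],[0,0,63],[0,0,63],[0,0,63]],"turn":[0,0,0,0,0,0,0,0,0],"claw":[0.37,0.37,0.37,0.37,1,1,1,1,1]}' 60; python3 -m inch '{"travel":[[0,0,-4],[0,0,-12],[0,0,-25],[0,0,-50],[0,0,-90],[0,0,-130],[0,0,-150],[0,0,-150]],"turn":[0,0,0,0,0,0,0,0],"claw":[1,1,1,1,1,1,1,1]}' 60; python3 - <<'E'
from h import *
s,R=st(); print(s['tool_pos'],s['torque']); go(.5871,-.2665,s['tool_pos'][2],2.7)
E
```

```text
time: 30.35
tool_pos: [0.5358, 0.0597, 0.1285]
tool_rot: [-3.141, 0.0, 1.688]
contact_force: [-6.2, -1.6, 6.5]
opening: 0.0137
grip_force: 60.0
time: 31.15
tool_pos: [0.5376, 0.0599, 0.2808]
tool_rot: [3.134, 0.001, 1.688]
contact_force: [0.8, 0.2, -7.6]
opening: 0.0135
grip_force: 60.0
[0.53761082 0.05990867 0.28076487] [ 0.01003199 -0.1138707  -0.00037947]
t31.1 travel [-330.0, 11.0, 0.4] turn 0.80 F [ 0.8  0.2 -7.6] open 13.5 grip 60.0
```

```bash
cat >> h.py <<'E'
def bluetop(img,c):
    hsv=cv2.cvtColor(img,cv2.COLOR_RGB2HSV); m=cv2.inRange(hsv,(100,110,40),(125,255,255)); m[:200]=0;m[320:]=0;m[:,:370]=0;m[:,470:]=0
    ct=max(cv2.findContours(cv2.morphologyEx(m,cv2.MORPH_CLOSE,np.ones((5,5))),0,2)[0],key=cv2.contourArea)
    return cv2.minAreaRect(np.array([onz(c,*p[0],.102)[:2] for p in ct]).astype(np.float32)*1000)
E
python3 - <<'E'
from h import *
c=cam('top'); save(c,'t5')
print(bluetop(cv2.imread('pics/t4.png')[:,:,::-1].copy(),c)); print(bluetop(c['pixels'],c))
go(.5871,-.2654,.275,2.8)
E
```

```text
((581.5094604492188, -257.6358642578125), (203.8950653076172, 114.42237091064453), 2.7207350730895996)
((581.5671997070312, -257.7007751464844), (203.99166870117188, 114.26449584960938), 2.593370199203491)
t31.2 travel [-329.0, 12.1, 3.4] turn 0.78 F [ 0.2  0.5 -8.1] open 13.7 grip 60.0
```

Blue hasn't moved. I carry the white tray over it.

```bash
python3 -m inch '{"travel":[[-30,1,-5],[-70,3,-5],[-110,4,-5],[-150,6,-5],[-190,7,-5],[-230,9,-5],[-270,10,-5],[-300,11,-5],[-320,12,-5],[-329,12,-5],[-329,12,-5],[-329,12,-5]],"turn":[0,0.4,0.8,0.8,0.8,0.8,0.8,0.8,0.8,0.8,0.8,0.8],"claw":[1,1,1,1,1,1,1,1,1,1,1,1]}' 60; python3 - <<'E'
from h import *
s,R=st(); print(s['tool_pos'],s['tool_rot']);go(.5871,-.2654,.2225,2.8)
c=cam('wrist'); save(c,'w11')
c=cam('scene'); save(c,'s11')
a=cv2.imread('pics/w11.png')[150:290,150:500]; b=cv2.imread('pics/s11.png')[130:290,150:350]
cv2.imwrite('pics/z11.png',np.hstack([cv2.resize(a,(400,300)),cv2.resize(b,(400,300))]))
E
```

```text
time: 32.4
tool_pos: [0.5865, -0.2643, 0.2809]
tool_rot: [-3.14, -0.002, 1.619]
contact_force: [0.4, 0.8, -6.1]
opening: 0.0134
grip_force: 60.0
[ 0.58645042 -0.26432023  0.28093096] [-3.13965842e+00 -1.96377510e-03  1.61858636e+00]
t32.4 travel [-1.2, 0.7, 58.4] turn -0.01 F [ 0.4  0.8 -6.1] open 13.4 grip 60.0
```

View pics/z11.png

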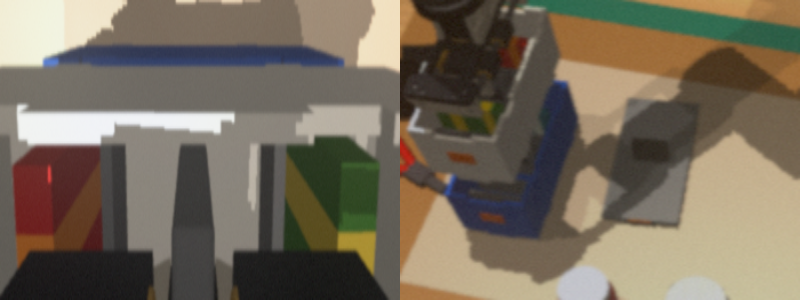

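The white tray hangs level over blue with both orange tabs on the same side. I lower it.

```bash
python3 -m inch '{"travel":[[-1,0.7,15],[-1,0.7,30],[-1,0.7,40],[-1,0.7,44],[-1,0.7,47],[-1,0.7,47],[-1,0.7,47]],"turn":[0,0,0,0,0,0,0],"claw":[1,1,1,1,1,1,1]}' 60; python3 - <<'E'
from h import *
go(.5871,-.2654,.2225,2.75)
E
python3 -m inch '{"travel":[[0,0,2],[0,0,4],[0,0,6],[0,0,8],[0,0,10],[0,0,11],[0,0,11],[0,0,11]],"turn":[0,0,0,0,0,0,0,0],"claw":[1,1,1,1,1,1,1,1]}' 60; python3 - <<'E'
from h import *
go(.5871,-.2654,.2225,2.75)
E
```

```text
time: 33.2
tool_pos: [0.5877, -0.2666, 0.2359]
tool_rot: [3.141, 0.001, 1.618]
contact_force: [-0.8, 0.2, -7.2]
opening: 0.0131
grip_force: 60.0
t33.2 travel [1.2, -0.6, 13.3] turn -0.01 F [-0.8  0.2 -7.2] open 13.1 grip 60.0
time: 34.0
tool_pos: [0.5876, -0.2665, 0.2242]
tool_rot: [3.141, 0.0, 1.618]
contact_force: [-0.8, -0.2, -7.0]
opening: 0.0138
grip_force: 60.0
t34.0 travel [1.1, -0.4, 1.7] turn -0.01 F [-0.8 -0.2 -7. ] open 13.8 grip 60.0
```

```bash
python3 -m inch '{"travel":[[0.5,0,1],[0.5,0,2],[0.5,0,2.5],[0.5,0,2.5]],"turn":[0,0,0,0],"claw":[1,1,1,1]}' 60; python3 -m inch '{"travel":[[0,0,0],[0,0,0],[0,0,0],[0,0,0],[0,0,-10],[0,0,-30],[0,0,-60],[0,0,-90],[0,0,-90]],"turn":[0,0,0,0,0,0,0,0,0],"claw":[0.4,0.4,0.4,0.4,0.4,0.4,0.4,0.4,0.4]}' 60; python3 - <<'E'
from h import *
go(.53,-.105,.30,6.5)
E
```

```text
time: 34.4
tool_pos: [0.5875, -0.266, 0.2226]
tool_rot: [3.141, 0.001, 1.618]
contact_force: [-1.2, 1.6, 0.6]
opening: 0.0138
grip_force: 60.0
time: 35.3
tool_pos: [0.5887, -0.2667, 0.3176]
tool_rot: [3.133, 0.006, 1.618]
contact_force: [-0.7, 0.4, 1.7]
opening: 0.0276
grip_force: 0.0
t35.3 travel [164.4, -51.1, 16.3] turn -0.76 F [-0.7  0.4  1.7] open 27.6 grip 0.0
```

```bash
python3 -m inch '{"travel":[[0,0,-40],[-20,0,-86],[-45,0,-86],[-45,0,-86],[-45,0,-86],[-45,0,-86]],"turn":[0,0,0,0,0,0],"claw":[0.4,0.4,0.4,0.4,0.4,0.4]}' 60; python3 - <<'E'
from h import *
import pickle
c=cam('wrist');save(c,'wst'); s,R=st(); pickle.dump((c,s),open('wst.pkl','wb')); print(s['tool_pos'],s['tool_rot'])
go(.53+.045*.113,-.105-.045,.24,6.5)
E
```

```text
time: 35.9
tool_pos: [0.5895, -0.3101, 0.3965]
tool_rot: [-3.14, -0.002, 1.619]
contact_force: [-0.0, 0.7, -0.5]
opening: 0.0276
grip_force: 0.0
[ 0.58957509 -0.31001354  0.39678479] [-3.14018480e+00 -1.31846996e-03  1.61885157e+00]
t36.0 travel [162.2, -46.5, 157.1] turn -0.75 F [ 0.1  0.2 -0.2] open 27.7 grip 0.0
```

```bash
python3 -m inch '{"travel":[[50,-14,0],[100,-28,0],[140,-40,20],[162,-46,60],[162,-46,100],[162,-46,140],[162,-46,157],[162,-46,157],[162,-46,157]],"turn":[-0.75,-0.75,-0.75,-0.75,-0.75,-0.75,-0.75,-0.75,-0.75],"claw":[0.35,0.35,0.35,0.35,0.35,0.35,0.35,0.35,0.35]}' 60; python3 - <<'E'
from h import *
import pickle
c=cam('wrist');save(c,'wl'); s,R=st(); pickle.dump((c,s),open('wl.pkl','wb')); print(s['tool_pos'],s['tool_rot'])
a=cv2.imread('pics/wst.png')[110:265,190:460]; b=cv2.imread('pics/wl.png')[100:270,180:470]
save(cam('top'),'t6')
cv2.imwrite('pics/z12.png',np.vstack([cv2.resize(a,(520,298),interpolation=3),cv2.resize(b,(520,302),interpolation=3)]))
E
```

```text
time: 36.85
tool_pos: [0.5362, -0.1509, 0.2412]
tool_rot: [3.141, 0.0, 1.684]
contact_force: [0.3, 0.0, 0.2]
opening: 0.0296
grip_force: 0.0
[ 0.53653822 -0.15116248  0.24193792] [3.13977536e+00 1.06091902e-03 1.68398538e+00]
```

View pics/z12.png

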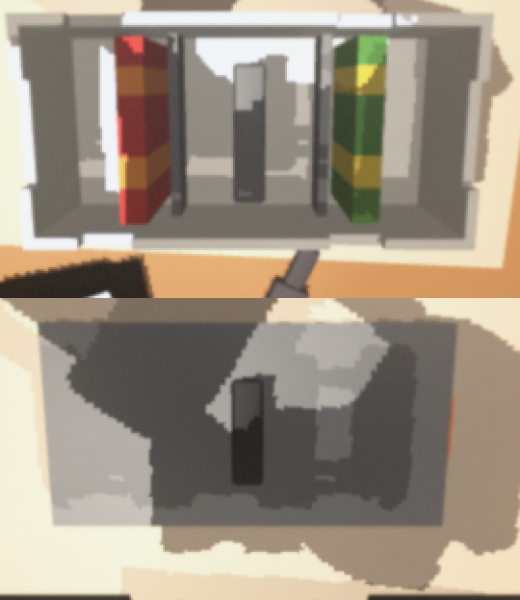

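Stack rim corners are at zoom (7,14), (494,12), (476,249) and (23,249). Lid corners are at (39,322), (457,322), (443,525) and (53,525). The lid's orange end faces +x.

```bash
python3 - <<'E'
from h import *
import pickle
c,s=pickle.load(open('wst.pkl','rb')); k=1.926
quad(c,[(190+u/k-.3,110+v/k-.3) for u,v in((7,14),(494,12),(476,249),(23,249))],.196)
c,s=pickle.load(open('wl.pkl','rb'))
p,y=quad(c,[(180+u/1.793-.3,100+(v-298)/1.776-.3) for u,v in((39,322),(457,322),(443,525),(53,525))],.015)
go(p[0],p[1],.087,y)
E
```

```text
centre [ 0.5887 -0.2666  0.196 ] yaw 2.9 (from y 2.6) L 0.200 W 0.099
centre [ 0.5313 -0.1033  0.015 ] yaw 6.5 (from y 6.5) L 0.200 W 0.100
t37.0 travel [48.6, -0.3, 155.2] turn -0.01 F [0.3 0.1 0.4] open 29.5 grip 0.0
```

```bash
python3 -m inch '{"travel":[[48.5,0,0],[48.5,0,40],[48.5,0,80],[48.5,0,120],[48.5,0,145],[48.5,0,155],[48.5,0,155],[48.5,0,155]],"turn":[0,0,0,0,0,0,0,0],"claw":[0.35,0.35,0.35,0.35,0.35,0.35,0.35,0.35]}' 40; python3 - <<'E'
from h import *
s,_=st();print(s['tool_pos'])
go(.5313,-.1033,.087,6.5)
E
python3 -m inch '{"travel":[[0,0,0],[0,0,0],[0,0,0],[0,0,0],[0,0,-50],[0,0,-100],[0,0,-150],[0,0,-200],[0,0,-220],[0,0,-220]],"turn":[0,0,0,0,0,0,0,0,0,0],"claw":[1,1,1,1,1,1,1,1,1,1]}' 40; python3 - <<'E'
from h import *
c=cam('top')
print(bluetop(c['pixels'],c)); print(bluetop(cv2.imread('pics/t6.png')[:,:,::-1].copy(),c))
s,_=st();print(s['tool_pos'])
go(.588,-.2666,.31,2.75)
E
```

```text
time: 37.75
tool_pos: [0.5316, -0.1035, 0.0872]
tool_rot: [3.139, 0.001, 1.683]
contact_force: [-0.2, -0.1, 0.1]
opening: 0.0298
grip_force: 0.0
[ 0.53161311 -0.10350472  0.08722364]
t37.8 travel [0.2, -0.3, 0.2] turn -0.01 F [-0.2 -0.1  0.1] open 29.8 grip 0.0
time: 38.75
tool_pos: [0.5314, -0.1033, 0.3092]
tool_rot: [3.135, 0.003, 1.684]
contact_force: [0.5, -0.1, -2.6]
opening: 0.0136
grip_force: 40.0
((482.7549133300781, -268.22039794921875), (5.820134162902832, 81.6759262084961), 0.7030337452888489)
((484.5107421875, -292.97528076171875), (2.9108457565307617, 32.12643051147461), 0.6973446607589722)
[ 0.53057635 -0.1030918   0.30629229]
t38.8 travel [-168.9, 38.7, -3.5] turn 0.74 F [ 0.1  1.1 -3.6] open 13.4 grip 40.0
```

```bash
python3 - <<'E'
from h import *
c=cam('top'); b=c['pixels'][:,:,::-1].copy(); save(c,'t7'); t=cv2.imread('pics/t6.png')
for (u,v) in((405,215),(435,215),(440,245),(445,270),(420,290)):
    T=t[v-12:v+12,u-12:u+12]; r=cv2.matchTemplate(b[v-30:v+30,u-30:u+30],T,cv2.TM_CCOEFF_NORMED); _,m,_,L=cv2.minMaxLoc(r); print((u,v),round(m,3),(L[0]-18,L[1]-18))
E
python3 -m inch '{"travel":[[-40,9,-4],[-80,18,-4],[-120,28,-4],[-150,35,-4],[-169,39,-4],[-169,39,-4],[-169,39,-4],[-169,39,-4]],"turn":[0.75,0.75,0.75,0.75,0.75,0.75,0.75,0.75],"claw":[1,1,1,1,1,1,1,1]}' 40; python3 - <<'E'
from h import *
go(.588,-.2666,.275,2.75)
E
```

```text
(405, 215) 0.931 (0, 0)
(435, 215) 0.998 (0, 0)
(440, 245) 0.617 (0, 0)
(445, 270) 0.97 (0, 0)
(420, 290) 0.838 (-17, 2)
time: 39.65
tool_pos: [0.5879, -0.2656, 0.3082]
tool_rot: [-3.139, -0.002, 1.619]
contact_force: [0.5, 1.6, -2.2]
opening: 0.0138
grip_force: 40.0
t39.6 travel [-1.1, 0.1, 33.2] turn -0.00 F [ 0.5  1.6 -2.2] open 13.8 grip 40.0
```

```bash
python3 -m inch '{"travel":[[-1,0,10],[-1,0,18],[-1,0,22],[-1,0,25],[-1,0,27],[-1,0,29],[-1,0,31],[-1,0,32],[-1,0,32]],"turn":[0,0,0,0,0,0,0,0,0],"claw":[1,1,1,1,1,1,1,1,1]}' 40; python3 - <<'E'
from h import *
go(.588,-.2666,.275,2.75)
E
```

```text
time: 40.55
tool_pos: [0.5883, -0.2677, 0.2776]
tool_rot: [-3.142, 0.0, 1.618]
contact_force: [-0.4, -0.4, -2.7]
opening: 0.014
grip_force: 40.0
t40.5 travel [1.1, -0.3, 2.6] turn -0.01 F [-0.4 -0.4 -2.7] open 14.0 grip 40.0
```

```bash
python3 -m inch '{"travel":[[0.5,0,1],[0.5,0,2],[0.5,0,3],[0.5,0,3.5],[0.5,0,3.5]],"turn":[0,0,0,0,0],"claw":[1,1,1,1,1]}' 40; python3 -m inch '{"travel":[[0,0,0],[0,0,0],[0,0,0],[0,0,0],[0,0,-20],[0,0,-60],[0,0,-100],[-22,0,-130],[-45,0,-130],[-45,0,-130],[-45,0,-130]],"turn":[0,0,0,0,0,0,0,0,0,0,0],"claw":[0.35,0.35,0.35,0.35,0.35,0.35,0.35,0.35,0.35,0.35,0.35]}' 40; python3 - <<'E'
from h import *
c=cam('wrist'); save(c,'wf'); s,_=st(); print(s['tool_pos'])
hsv=cv2.cvtColor(c['pixels'],cv2.COLOR_RGB2HSV)
a=np.radians(2.75);e=np.array([np.cos(a),np.sin(a)]);n=np.array([-e[1],e[0]]);p=np.array([.5882,-.267])
print('pred corners lid', [np.round(proj(c,[*(p+i*e*.1+j*n*.05),.203])).tolist() for i,j in((-1,1),(1,1),(1,-1),(-1,-1))])
print('pred if 8 up', [np.round(proj(c,[*(p+i*e*.1+j*n*.05),.211])).tolist() for i,j in((-1,1),(1,1),(1,-1),(-1,-1))])
m=((hsv[...,1]<60)&(hsv[...,2]<190)).astype(np.uint8); m[258:]=0
m=cv2.morphologyEx(m,cv2.MORPH_OPEN,np.ones((5,5)));k,l,S,ce=cv2.connectedComponentsWithStats(m); i=1+np.argmax(S[1:,4]); print(S[i])
ct=max(cv2.findContours((l==i).astype(np.uint8),0,2)[0],key=cv2.contourArea)
P=np.array([onz(c,*q[0],.203)[:2] for q in ct]).astype(np.float32)*1000; print(cv2.minAreaRect(P))
E
```

```text
time: 41.05
tool_pos: [0.5883, -0.2671, 0.2747]
tool_rot: [3.141, 0.0, 1.618]
contact_force: [-1.2, 1.2, 3.1]
opening: 0.0137
grip_force: 40.0
time: 42.15
tool_pos: [0.5903, -0.3122, 0.4032]
tool_rot: [-3.14, -0.001, 1.617]
contact_force: [-0.2, 0.3, -0.5]
opening: 0.0301
grip_force: 0.0
[ 0.59035262 -0.31165175  0.40321148]
pred corners lid [[191.0, 114.0], [445.0, 113.0], [435.0, 237.0], [201.0, 237.0]]
pred if 8 up [[187.0, 113.0], [449.0, 112.0], [438.0, 239.0], [198.0, 240.0]]
[  192   112   254   146 29591]
((589.4609375, -275.15032958984375), (200.81468200683594, 118.45211029052734), 2.3412258625030518)
```

The lid's measured span, u 192–446, matches the fully seated prediction of 191–445, and contact came at the seated height. I hand the job in.

```bash
python3 -c "
from cell import robot
print(robot.hand_in())"
```

```text
the job is handed in; nothing more can be done
None
```

The job is handed in at about 42 s: all three slabs present (red, green, teal) stand in tray cells, the white tray is stacked on the blue one with the lid on top, and by pose and contact checks both are fully home; no verdict was returned.

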